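# Open the finished dry-block incubator by its touch catch

### The job

The dry-block incubator whose lamp is green has finished its run: with a fingertip press the ringed spot at the front of its lid until the touch catch lets go, and take the finger away so that the lid springs ajar. Then push the lid up and back with the fingers until it rests wide open against its stop, without pinching it. Leave the amber-lamp incubator shut, and do not pick up or shift anything else on the bench.

Things in the scene. Friction and masses are not known exactly. Their poses are not given: they have to be found in the camera images.
- ready: dry-block incubator, green status lamp (run finished), else like the other: white, fixed, 200 deep (x) x 140 wide (y) x 97 mm high. Origin: centre of underside; x from its console to its rear, z up. Console x -100 to -49 mm, slopes 54 to 78 mm high. Flush lid between 7 mm side walls: lip x -45, hinge x 85 mm. Lamp: green 44 mm bar, top rear, and small bar on console
- ready_press (a point): the spot to press: centre of the blue ring (22 mm across) on the shut lid's top face, 97 mm above the bench, mid-width, 16 mm behind the front lip. Fixed in the incubator: does not move with the lid
- ready_hinge (a point): middle of the lid's level hinge axis, which runs along the incubator's y at its rear, 91 mm above the bench; the front lip is 130 mm from it
- ready_lid (a joint): lid angle, rad: 0 shut, -0.05 pressed in to its stop (lip 6.5 mm down), 0.42 ajar on its spring (lip 53 mm up), 1.57 upright, 1.75 open stop. A press of 4 to 6 N at the ring, 4 mm deep or to the stop, frees the catch for good; with the finger gone the spring lifts the lid to 0.42. Beyond, it swings freely (150 g): left short of upright it falls back to 0.42, past it to the open stop
- busy: dry-block incubator, amber status lamp (still running), else like the other: white, fixed, 200 deep (x) x 140 wide (y) x 97 mm high. Origin: centre of underside; x from its console to its rear, z up. Console x -100 to -49 mm, slopes 54 to 78 mm high. Flush lid between 7 mm side walls: lip x -45, hinge x 85 mm. Lamp: amber 44 mm bar, top rear, and small bar on console
- busy_press (a point): the spot to press: centre of the blue ring (22 mm across) on the shut lid's top face, 97 mm above the bench, mid-width, 16 mm behind the front lip. Fixed in the incubator: does not move with the lid
- busy_hinge (a point): middle of the lid's level hinge axis, which runs along the incubator's y at its rear, 91 mm above the bench; the front lip is 130 mm from it
- busy_lid (a joint): lid angle, rad: 0 shut, -0.05 pressed in to its stop (lip 6.5 mm down), 0.42 ajar on its spring (lip 53 mm up), 1.57 upright, 1.75 open stop. A press of 4 to 6 N at the ring, 4 mm deep or to the stop, frees the catch for good; with the finger gone the spring lifts the lid to 0.42. Beyond, it swings freely (150 g): left short of upright it falls back to 0.42, past it to the open stop
- ready_lid_top: outer panel of the green-lamp incubator's lid (white, smoked window, blue press ring; 126 x 117 x 6 mm): the lid's top face; turns with the lid. Origin on the hinge axis, x from lip to hinge when shut
- ready_lid_under: inner panel of the same lid (grey, 130 x 120 x 5 mm): its underside and its front lip, 2 mm proud of the outer panel; turns with the lid. The catch's steel keeper and foot hang up to 50 mm below it at the left front corner (y 34 to 56 mm): stay mid-width. Origin on the hinge axis, x from lip to hinge when shut
- dropper_bottle: bystander: small white dropper bottle, 34 mm across, 78 mm high, standing between the incubators; origin: centre of its underside
- buffer_bottle: bystander: white buffer bottle with blue cap, 60 mm across, 124 mm high, standing to the right; origin: centre of its underside
- orange_rack: bystander: orange microtube rack with capped tubes, 80 x 152 mm, 51 mm high; origin: centre of its underside
- blue_rack: bystander: blue microtube rack with orange-capped tubes, 80 x 152 mm, 51 mm high; origin: centre of its underside
- kit_carton: bystander: white test-kit carton with a red band, 100 x 150 x 65 mm; origin: centre of its underside
- pipette: bystander: light grey pipette lying behind the incubators, 250 mm long, 24 mm thick; origin: middle of its length on the bench, x along it to the tip
- bench_timer: bystander: white wedge-shaped bench timer, 60 x 90 mm, 60 mm high; origin: centre of its underside

How it is judged:
By the outcome, as a careful person would: the job done as asked, in the order asked, and still so for the second after the job is handed in, with the robot touching nothing.
It also fails if it takes over 48 s, if anything falls off the work surface, if the arm or the gripper's body presses on something with over 40 N, if the wrist force passes 120 N, or if a joint passes its speed limit or range.

### The arm

A 7-joint arm with a two-finger parallel gripper is mounted at the origin on the work surface. World frame = base frame: x ahead of the robot, y to its left, z up, the work surface at z = 0. Lengths are in m, angles in rad, forces in N, time in s.
With the tool pointing down it reaches from about 0.425 to 0.925 m from the base axis. Payload 6.8 kg.
Tool frame: the origin (TCP) lies between the finger pads; the fingertips stand 22 mm ahead of it and the grasp point (between the pads) lies 3 mm ahead of it; z points along the fingers, y is the direction in which the jaws open and shut (so a half turn about z gives the same grasp; the last joint's range is limited). The gripper opens to 85 mm and grips with 20 to 120 N. Pads are 22 mm wide; open, the fingers measure 114 mm over their backs; the gripper's body (76 mm by 85 mm) begins 54 mm behind the grasp point. The pads swing forward as they close: fully open they stand 13 mm farther back than shut.
Start: joints at [-1.386, 0.477, 0.022, 1.555, -0.011, 1.109, -0.083], TCP at [0.195, 0.646, 0.253] pointing down, gripper open.
Joint ranges: [-2.96, 2.96], [-0.34, 2.1], [-1.41, 1.46], [0.24, 2.44], [-1.37, 4.51], [0.17, 1.92], [-2.96, 2.96]. Speed limits (rad/s): [2.39, 2.39, 3.14, 3.14, 3.14, 3.14, 3.14].

### API

Orientations are given as a unit quaternion [w, x, y, z].
In Python, from station import bot gives the robot as it stands. The module is installed in compiled form; this text tells all that it offers.
- The arm moves only by the tool drive_tool, never from a script. Its argument "series" is one flat list of numbers, 7 for each row, row after row: the opening, from -1 (shut) to 1 (fully open), then the shift along the tool's x, y, z in mm, then the turn, a rotation vector about the tool's x, y, z in rad. In form: [jaw, x, y, z, wx, wy, wz, jaw, x, y, z, wx, wy, wz, ...]. A call has 1 to 12 rows; each row shifts and turns the commanded pose from where the row before left it, along the tool's axes as they then stand; what a row does not reach is not made up. A row lasts 1/8 s, in which the tool goes at most 62.5 mm and 10.7 degrees, less where a joint would pass 70% of its speed; a pose out of reach is approached as far as the arm can. A call with a gripper value outside its range is refused whole. The fingers move at their own pace and stop on an object; "force" is the grip in N (left out, the last holds). Time passes only in rows, so rows that do not move let the fingers close. It gives the time, the measured TCP pose, the force and the opening at its end, in the units of the state.
- bot.get_obs(): the state, without advancing time (a new reading comes with each control period).
- bot.read_camera(name): name is "scene" or "top" or "wrist"; returns a dict with "pixels" (420x560x3 uint8, blue, green, red), "camera_matrix" (3x3 intrinsics, pixels), "rvec" (rotation vector, rad) and "tvec" (3), from world to camera coordinates, as OpenCV has them. Camera axes: x right, y down, z forward; pixel columns grow to the right and rows downward; lengths in m; the calibration is good to about 2 mm. The wrist camera is an equidistant fisheye: a pixel r from the principal point sees the ray r / f radians off the axis. A picture is of the moment at which its call begins. There is no depth.
- bot.hand_in(): hands the job in, once; it reports no verdict.
The state is a dict: "t": time; "q": joint angles; "joint_vel": joint speeds; "joint_torque": joint torques, N m; "eef_pos": TCP position; "tool_rot": TCP orientation; "contact_force": force on the tool from outside, world axes, zero at the start; "torque": the same for the moment, N m; "gripper_width": opening from 0.0 (shut) to 1.0 (fully open).
Only numpy, scipy, OpenCV 4.12 (cv2) and the standard library are available. Lean on these libraries where they do the work, as an engineer would, in place of code of your own. Each camera call takes 0.05 s, during which the arm holds its last target. There are 200 camera calls.

## Working session

There is one attempt and no reset: what is moved stays moved. The work goes in short steps, Python scripts to look and compute and a tool call to move; the robot and the scene stay as the last step left them, time stands still between calls to the robot, and variables do not carry over. Pictures are saved under pics/ and viewed, about 8 in all and at most 12, crops included, and the job is handed in when it is done.

Besides the shell and the picture viewer there is one more tool, called after "Emit:" as a command line: name --argument value ..., lists and objects as JSON in quotes. drive_tool: Moves the arm, as the interface text tells. Its arguments: {"type":"object","properties":{"series":{"type":"array"},"force":{"type":"number"}},"required":["series"]}

```bash
mkdir -p pics
cat > h.py <<'E'
import numpy as np, cv2
from station import bot
def cam(n):
    c=bot.read_camera(n); return c
def ray(c,u,v):
    K=c["camera_matrix"];R=cv2.Rodrigues(np.array(c["rvec"],float))[0];t=np.array(c["tvec"],float).ravel()
    d=R.T@np.linalg.inv(K)@np.array([u,v,1.]); return -R.T@t,d
def onz(c,u,v,z):
    o,d=ray(c,u,v); return o+d*(z-o[2])/d[2]
E
python3 - <<'E'
from h import *
for n in("scene","top"):
    c=cam(n);cv2.imwrite(f"pics/{n}0.png",c["pixels"]);print(n,ray(c,280,210),c["camera_matrix"][0,0])
o=bot.get_obs();print(o)
E
```

```text
scene (array([ 1.02278408, -0.81506553,  0.75028176]), array([-0.39614825,  0.71801002, -0.57254068])) 396.08782183587056
top (array([ 0.35763989, -0.02207094,  1.38278034]), array([ 0.16045765,  0.01393442, -0.98696956])) 489.6132010098656
{'t': 0.1, 'q': array([-1.38608672,  0.47773206,  0.02235958,  1.55635077, -0.01152405,
        1.10929331, -0.0831046 ]), 'joint_vel': array([ 0.00195398, -0.00196873, -0.00045753, -0.00326211,  0.00010901,
        0.00080059, -0.0002    ]), 'joint_torque': array([ 4.82288204e-03, -5.97760856e+01,  1.61362879e+00, -2.81955028e+01,
        1.27618090e-02,  4.92176405e-03, -1.11557074e-05]), 'eef_pos': array([0.19470258, 0.64579073, 0.25241419]), 'tool_rot': array([-6.75185472e-05,  1.45887403e-01,  9.89300854e-01, -8.24897564e-04]), 'contact_force': array([-0.25790372, -0.37137734,  0.68705905]), 'torque': array([0.02409214, 0.01356067, 0.01203038]), 'gripper_width': 0.9961443628526727}
```

View pics/top0.png

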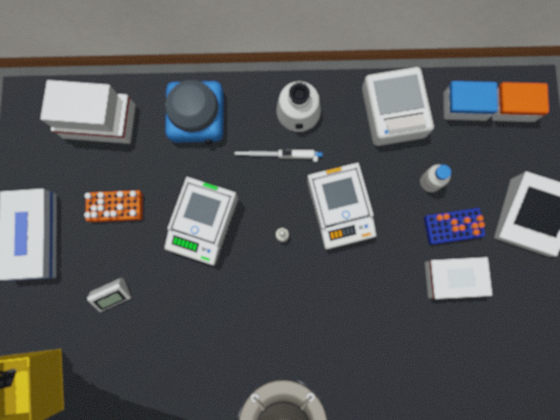

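View pics/scene0.png

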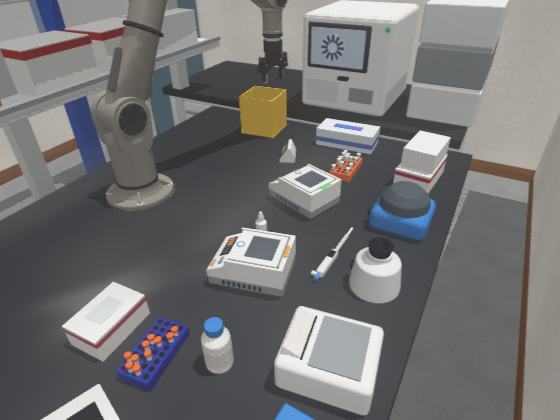

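The top view shows the green-lamp incubator at about (202,220), with its ring near (194,229) and rear lamp near (210,186). The amber one is at (342,205). The scene view agrees: green at (305,188), amber at (253,258).

Run:
```python
from h import *
c=cam("top");s=cam("scene")
def blobs(c,lo,hi,box):
    h=cv2.cvtColor(c["pixels"],cv2.COLOR_BGR2HSV);m=cv2.inRange(h,lo,hi);x0,y0,x1,y1=box
    k=np.zeros_like(m);k[y0:y1,x0:x1]=m[y0:y1,x0:x1]
    n,l,st,ce=cv2.connectedComponentsWithStats(k);return [(st[i][4],ce[i],st[i][:4]) for i in range(1,n) if st[i][4]>5]
box=(160,170,245,270)
g=blobs(c,(45,100,60),(80,255,255),box);b=blobs(c,(95,40,80),(125,255,255),box)
for x in g:print("g",x,onz(c,*x[1],.097))
for x in b:print("b",x,onz(c,*x[1],.097))
sb=(265,160,345,215)
for x in blobs(s,(45,100,60),(80,255,255),sb):print("sg",x,onz(s,*x[1],.097))
for x in blobs(s,(95,60,80),(125,255,255),sb):print("sb",x,onz(s,*x[1],.097))
p=c["pixels"][170:275,155:250];p2=s["pixels"][155:220,260:350]
a=cv2.resize(p,None,fx=5,fy=5,interpolation=2);d=cv2.resize(p2,None,fx=3.5,fy=3.5,interpolation=2)
im=np.zeros((525,800,3),np.uint8);im[:,:475]=a;im[:d.shape[0],480:480+d.shape[1]]=d[:,:320];cv2.imwrite("pics/crop0.png",im)
# white outline of incubator
gr=cv2.cvtColor(c["pixels"],cv2.COLOR_BGR2GRAY);m=(gr>110).astype(np.uint8);k=np.zeros_like(m);k[170:270,160:245]=m[170:270,160:245]
cs=max(cv2.findContours(k,0,2)[0],key=cv2.contourArea);r=cv2.minAreaRect(cs);print(r,[onz(c,*q,.09)[:2] for q in cv2.boxPoints(r)])
```

```text
g (np.int32(58), array([210.10344828, 185.5       ]), array([203, 182,  14,   8], dtype=int32)) [0.63665566 0.18287726 0.097     ]
g (np.int32(174), array([184.65517241, 243.31609195]), array([173, 237,  24,  14], dtype=int32)) [0.48203008 0.24904576 0.097     ]
g (np.int32(13), array([204.76923077, 258.07692308]), array([202, 257,   7,   3], dtype=int32)) [0.4422814  0.19551177 0.097     ]
b (np.int32(35), array([194.37142857, 229.74285714]), array([191, 226,   8,   8], dtype=int32)) [0.51766854 0.22378362 0.097     ]
b (np.int32(12), array([208.25      , 250.33333333]), array([207, 249,   4,   4], dtype=int32)) [0.46247082 0.18651358 0.097     ]
sg (np.int32(22), array([325. , 185.5]), array([321, 183,   9,   6], dtype=int32)) [0.6325781  0.18751744 0.097     ]
sb (np.int32(7), array([297.14285714, 172.42857143]), array([295, 171,   6,   3], dtype=int32)) [0.51774162 0.22232822 0.097     ]
((198.5433349609375, 220.0317840576172), (56.407691955566406, 77.31830596923828), 17.81888771057129) [array([0.47080796, 0.31621721]), array([0.66970261, 0.25644978]), array([0.61934707, 0.11067403]), array([0.42294262, 0.17332074])]
```

View pics/crop0.png

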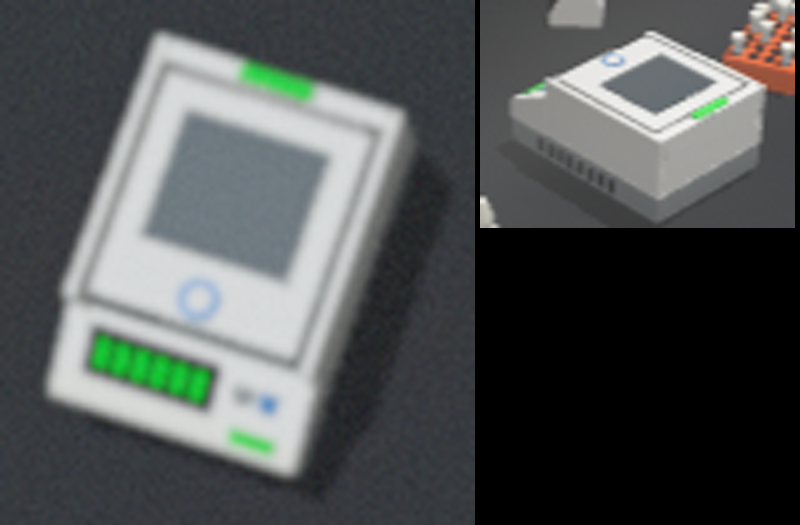

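The crop shows the ring at crop (198,299) and the lid side edges at (85,300)→(165,65) and (297,367)→(380,130). Next I'll work out the yaw and the approach shift.

Run:
```python
from h import *
c=cam("top")
P=lambda x,y,z=.097: onz(c,155+x/5-.4,170+y/5-.4,z)[:2]
for a,b in(((85,300),(165,65)),((297,367),(380,130)),((297,367),(85,300)),((380,130),(165,65)),((198,299),(278,80)),((198,299),(238,195))):
    d=P(*b)-P(*a);print(np.hypot(*d),np.arctan2(d[1],d[0]))
from scipy.spatial.transform import Rotation as R
o=bot.get_obs();T=R.from_quat(np.roll(o["tool_rot"],-1));print(T.as_matrix().round(4))
tgt=np.array([.518,.223,.097+.05+.022]);print("shift mm",T.inv().apply(tgt-o["eef_pos"])*1000,o["t"])
```

```text
0.13303080990555782 -0.3109870814708041
0.13382619173964033 -0.3330443675530766
0.11890718400923661 1.249841791235859
0.12185361253845069 1.2563431619334557
0.12492708536640267 -0.33977157799379254
0.05925088477520826 -0.35696903741789987
[[-9.574e-01  2.887e-01 -2.000e-04]
 [ 2.887e-01  9.574e-01 -8.000e-04]
 [-0.000e+00 -9.000e-04 -1.000e+00]]
shift mm [-431.5755841  -311.66469614   84.11395232] 0.25
```

Emit:
drive_tool --series '[-1, -36, -26, 4, 0, 0, 0.003, -1, -36, -26, 4, 0, 0, 0.003, -1, -36, -26, 4, 0, 0, 0.003, -1, -36, -26, 4, 0, 0, 0.003, -1, -36, -26, 4, 0, 0, 0.003, -1, -36, -26, 4, 0, 0, 0.003, -1, -36, -26, 4, 0, 0, 0.003, -1, -36, -26, 4, 0, 0, 0.003, -1, -36, -26, 4, 0, 0, 0.003, -1, -36, -26, 4, 0, 0, 0.003, -1, -36, -26, 4, 0, 0, 0, -1, -36, -26, 4, 0, 0, 0]' --force 30

```text
t: 1.75
eef_pos: [0.5121, 0.2166, 0.2053]
tool_rot: [0.0, 0.161, 0.987, 0.0]
contact_force: [0.7, 0.4, -1.3]
gripper_width: 0.002
```

Emit:
drive_tool --series '[-1, 0, 0, 10, 0, 0, 0, -1, 0, 0, 10, 0, 0, 0, -1, 0, 0, 0, 0, 0, 0, -1, 0, 0, 0, 0, 0, 0]'

```text
t: 2.25
eef_pos: [0.511, 0.2188, 0.1854]
tool_rot: [-0.0, 0.16, 0.987, 0.0]
contact_force: [0.2, -0.2, -0.1]
gripper_width: 0.003
```

Run:
```python
from h import *
from scipy.spatial.transform import Rotation as R
w=cam("wrist");t=cam("top");s=cam("scene")
im=np.zeros((600,560,3),np.uint8);im[:420]=w["pixels"]
im[420:600,:280]=cv2.resize(t["pixels"][175:265,130:270],None,fx=2,fy=2);im[420:600,280:]=cv2.resize(s["pixels"][130:220,240:380],None,fx=2,fy=2)
cv2.imwrite("pics/a.png",im)
o=bot.get_obs();T=R.from_quat(np.roll(o["tool_rot"],-1));print(T.as_matrix().round(3),o)
print("shift mm",T.inv().apply(np.array([.518,.223,.119])-o["eef_pos"])*1000)
```

```text
[[-0.949  0.316  0.001]
 [ 0.316  0.949  0.   ]
 [-0.     0.001 -1.   ]] {'t': 2.4, 'q': array([-0.6713047 ,  0.361181  ,  0.19379238,  1.92043268, -0.0895842 ,
        0.86748705,  0.81722103]), 'joint_vel': array([ 0.00298885,  0.000635  ,  0.00318968,  0.00182685,  0.00055671,
       -0.00194112,  0.00202651]), 'joint_torque': array([-8.08912050e-02, -4.69437683e+01,  2.91466534e+00, -2.38510627e+01,
        5.81638684e-03,  2.06525991e-03, -1.77124490e-03]), 'eef_pos': array([0.51140264, 0.21834353, 0.18567523]), 'tool_rot': array([2.13908725e-04, 1.60218417e-01, 9.87081525e-01, 2.76652623e-04]), 'contact_force': array([ 0.14363643, -0.85530519, -0.10404296]), 'torque': array([0.00656045, 0.00945553, 0.01661645]), 'gripper_width': -0.0012046794763045645}
shift mm [-4.76357606  6.46315062 66.68080899]
```

View pics/a.png

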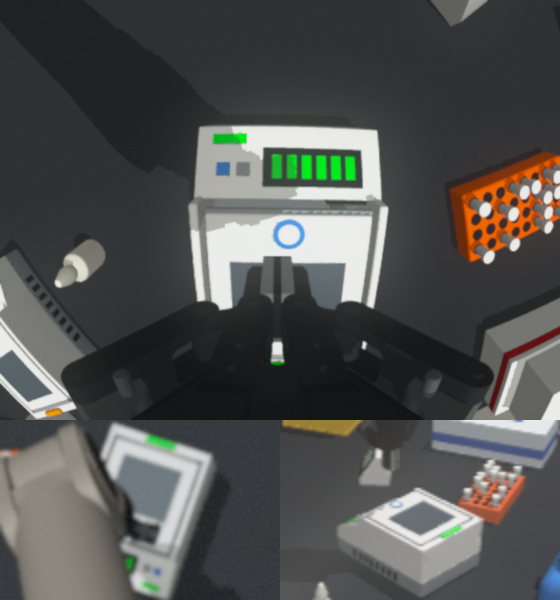

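The wrist view has the ring at (289,234), with the shut fingers at about (278,258–290). I'll cast the fisheye ray to check the ring position.

```bash
cat >> h.py <<'E'
def fonz(c,u,v,z):
    K=c["camera_matrix"];R=cv2.Rodrigues(np.array(c["rvec"],float))[0];t=np.array(c["tvec"],float).ravel()
    q=np.array([(u-K[0,2])/K[0,0],(v-K[1,2])/K[1,1]]);r=np.hypot(*q);d=R.T@np.r_[q/r*np.sin(r),np.cos(r)]
    o=-R.T@t;return o+d*(z-o[2])/d[2]
E
python3 - <<'E'
from h import *
from scipy.spatial.transform import Rotation as R
w=cam("wrist");p=fonz(w,289,234,.097);print(p)
a,b=fonz(w,208,210,.097),fonz(w,376,210,.097);d=b-a;print(np.hypot(*d[:2]),np.arctan2(d[1],d[0])-np.pi/2)
o=bot.get_obs();T=R.from_quat(np.roll(o["tool_rot"],-1))
for q in(p,np.array([.518,.223,.097])):print(T.inv().apply(q+[0,0,.022]-o["eef_pos"])*1000)
E
```

```text
[0.5205124  0.22398564 0.097     ]
0.11548455650184672 -0.32155957451096295
[-6.71321996  8.3440243  66.66335791]
[-4.64217635  6.61359012 66.66153026]
```

Emit:
drive_tool --series '[-1, -6, 7.5, 15, 0, 0, 0.005, -1, 0, 0, 20, 0, 0, 0, -1, 0, 0, 20, 0, 0, 0, -1, 0, 0, 5, 0, 0, 0, -1, 0, 0, 3, 0, 0, 0, -1, 0, 0, 0, 0, 0, 0, -1, 0, 0, 0, 0, 0, 0]'

```text
t: 3.32
eef_pos: [0.5199, 0.2231, 0.1229]
tool_rot: [0.0, 0.163, 0.987, 0.0]
contact_force: [-0.3, 0.9, 0.6]
gripper_width: -0.002
```

Emit:
drive_tool --series '[-1, 0, 0, 1, 0, 0, 0, -1, 0, 0, 1, 0, 0, 0, -1, 0, 0, 1, 0, 0, 0, -1, 0, 0, 0, 0, 0, 0]'

```text
t: 3.82
eef_pos: [0.5195, 0.2229, 0.1194]
tool_rot: [-0.0, 0.163, 0.987, 0.0]
contact_force: [-0.8, -0.2, 1.5]
gripper_width: -0.001
```

Emit:
drive_tool --series '[-1, 0, 0, 1, 0, 0, 0, -1, 0, 0, 1, 0, 0, 0, -1, 0, 0, 0, 0, 0, 0]'

```text
t: 4.2
eef_pos: [0.5195, 0.223, 0.1174]
tool_rot: [-0.0, 0.163, 0.987, 0.0]
contact_force: [-0.9, -0.5, 3.0]
gripper_width: 0.0
```

Emit:
drive_tool --series '[-1, 0, 0, 1, 0, 0, 0, -1, 0, 0, 1, 0, 0, 0, -1, 0, 0, 0, 0, 0, 0]'

```text
t: 4.58
eef_pos: [0.5194, 0.223, 0.1152]
tool_rot: [-0.0, 0.163, 0.987, 0.0]
contact_force: [-1.9, 0.4, 3.7]
gripper_width: -0.0
```

Emit:
drive_tool --series '[-1, 0, 0, 0.7, 0, 0, 0, -1, 0, 0, 0.6, 0, 0, 0, -1, 0, 0, 0, 0, 0, 0]'

```text
t: 4.95
eef_pos: [0.5194, 0.223, 0.1139]
tool_rot: [-0.0, 0.163, 0.987, 0.0]
contact_force: [-2.7, 0.2, 4.4]
gripper_width: 0.001
```

Emit:
drive_tool --series '[-1, 0, 0, 0.6, 0, 0, 0, -1, 0, 0, 0, 0, 0, 0]'

```text
t: 5.2
eef_pos: [0.5194, 0.223, 0.1137]
tool_rot: [-0.0, 0.163, 0.987, 0.0]
contact_force: [-3.5, 0.0, 7.0]
gripper_width: -0.002
```

Emit:
drive_tool --series '[-1, 0, 0, -20, 0, 0, 0, -1, 0, 0, -40, 0, 0, 0, -1, 0, 0, -40, 0, 0, 0, -1, 20, 0, 0, 0, 0, 0, -1, 30, 0, 0, 0, 0, 0, -1, 0, 0, 0, 0, 0, 0, -1, 0, 0, 0, 0, 0, 0, -1, 0, 0, 0, 0, 0, 0]'

```text
t: 6.2
eef_pos: [0.4727, 0.2385, 0.213]
tool_rot: [0.0, 0.164, 0.987, -0.0]
contact_force: [-0.1, -0.3, 0.6]
gripper_width: 0.001
```

Run:
```python
from h import *
w=cam("wrist");s=cam("scene")
im=np.zeros((600,560,3),np.uint8);im[:420]=w["pixels"]
im[420:600,280:]=cv2.resize(s["pixels"][130:220,240:380],None,fx=2,fy=2)
cv2.imwrite("pics/b.png",im);print(bot.get_obs()["eef_pos"])
```

```text
[0.47270683 0.23856752 0.21313247]
```

View pics/b.png

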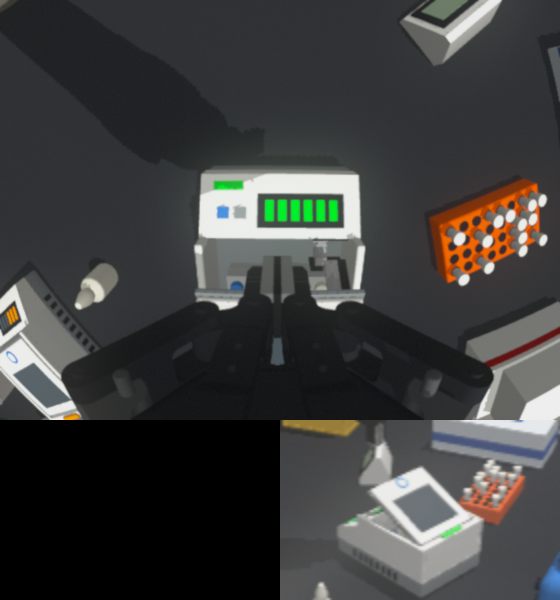

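The lid is ajar: the wrist view shows the lip edge at about y=295 px and the well open in front of it. I'll lower the finger in front of the lip and approach at mid-width.

Emit:
drive_tool --series '[-1, 0, 0, 30, 0, 0, 0, -1, 0, 0, 30, 0, 0, 0, -1, 0, 0, 19, 0, 0, 0, -1, 0, 0, 0, 0, 0, 0, -1, -12, 0, 0, 0, 0, 0, -1, -12, 0, 0, 0, 0, 0, -1, 0, 0, 0, 0, 0, 0]'

```text
t: 7.18
eef_pos: [0.4968, 0.2307, 0.1352]
tool_rot: [0.001, 0.164, 0.986, 0.0]
contact_force: [-0.7, -0.1, 0.9]
gripper_width: -0.002
```

Emit:
drive_tool --series '[-1, -5, 0, -1, 0, 0, 0, -1, -5, 0, -4, 0, 0, 0, -1, -6, 0, -10, 0, 0, 0, -1, -6, 0, -10, 0, 0, 0, -1, -8, 0, -10, 0, 0, 0, -1, -9, 0, -10, 0, 0, 0, -1, 0, 0, 0, 0, 0, 0]'

```text
t: 8.05
eef_pos: [0.5322, 0.219, 0.1805]
tool_rot: [0.0, 0.163, 0.987, 0.001]
contact_force: [-2.4, 0.9, 1.0]
gripper_width: -0.003
```

Run:
```python
from h import *
w=cam("wrist");s=cam("scene")
im=np.zeros((600,560,3),np.uint8);im[:420]=w["pixels"]
im[420:600,280:]=cv2.resize(s["pixels"][130:220,240:380],None,fx=2,fy=2)
cv2.imwrite("pics/c.png",im);o=bot.get_obs();print(o["eef_pos"],o["contact_force"])
```

```text
[0.53144254 0.21927003 0.1796295 ] [-2.77143814  1.20260111  3.28216831]
```

View pics/c.png

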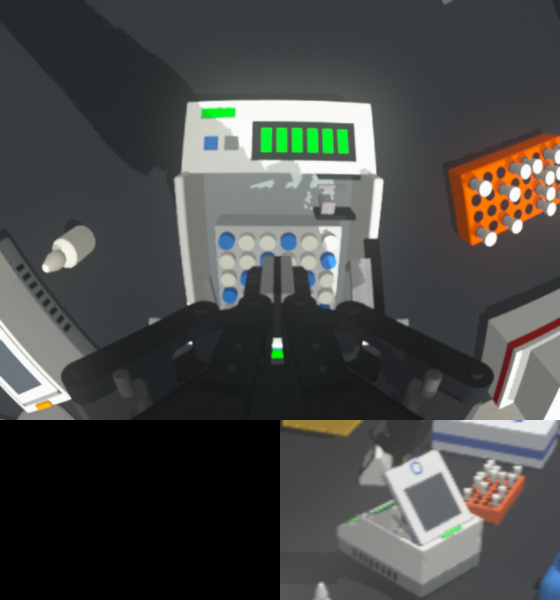

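The lid is rising ahead of the fingers and contact is light. I'll continue along the arc.

Emit:
drive_tool --series '[-1, -9, 0, -8, 0, 0, 0, -1, -10, 0, -8, 0, 0, 0, -1, -10, 0, -6, 0, 0, 0, -1, -10, 0, -5, 0, 0, 0, -1, -10, 0, -4, 0, 0, 0, -1, -10, 0, -2, 0, 0, 0, -1, 0, 0, 0, 0, 0, 0]'

```text
t: 9.02
eef_pos: [0.5886, 0.1991, 0.2124]
tool_rot: [0.0, 0.164, 0.987, -0.0]
contact_force: [-0.0, -0.4, 0.1]
gripper_width: -0.005
```

Emit:
drive_tool --series '[-1, -10, 0, 0, 0, 0, 0, -1, -10, 0, 0, 0, 0, 0, -1, -8, 0, 0, 0, 0, 0, -1, 0, 0, 0, 0, 0, 0]'

```text
t: 9.52
eef_pos: [0.6149, 0.1901, 0.2123]
tool_rot: [0.0, 0.164, 0.987, -0.0]
contact_force: [-0.1, -0.3, -0.2]
gripper_width: -0.0
```

Run:
```python
from h import *
w=cam("wrist");s=cam("scene")
im=np.zeros((600,560,3),np.uint8);im[:420]=w["pixels"]
im[420:600,280:]=cv2.resize(s["pixels"][130:220,240:380],None,fx=2,fy=2)
cv2.imwrite("pics/d.png",im);o=bot.get_obs();print(o["eef_pos"],o["contact_force"])
```

```text
[0.61408872 0.19067257 0.21221047] [ 0.13549416  0.21974778 -0.03226762]
```

View pics/d.png

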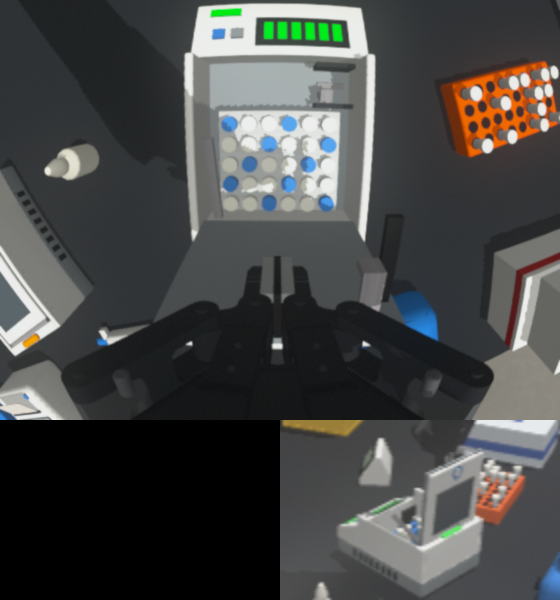

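The lid is near upright and its underside stands ahead of the fingers. I'll push a little further.

Emit:
drive_tool --series '[-1, -5, 0, 0, 0, 0, 0, -1, -5, 0, 0, 0, 0, 0, -1, 0, 0, 0, 0, 0, 0, -1, 0, 0, 0, 0, 0, 0]'

```text
t: 10.12
eef_pos: [0.6236, 0.1875, 0.2123]
tool_rot: [-0.0, 0.163, 0.987, 0.0]
contact_force: [0.6, 0.2, 0.3]
gripper_width: 0.002
```

Emit:
drive_tool --series '[-1, -4, 0, 0, 0, 0, 0, -1, 0, 0, 0, 0, 0, 0, -1, 0, 0, 0, 0, 0, 0]'

```text
t: 10.5
eef_pos: [0.6274, 0.1862, 0.2124]
tool_rot: [-0.0, 0.163, 0.987, 0.0]
contact_force: [0.4, -0.2, -0.3]
gripper_width: -0.001
```

Emit:
drive_tool --series '[-1, 6, 0, 0, 0, 0, 0, -1, 0, 0, -20, 0, 0, 0, -1, 0, 0, -30, 0, 0, 0, -1, 10, 0, -30, 0, 0, 0, -1, 40, 0, -20, 0, 0, 0, -1, 50, 0, 0, 0, 0, 0, -1, 50, 0, 0, 0, 0, 0, -1, 30, 30, 0, 0, 0, 0, -1, 0, 40, 0, 0, 0, 0, -1, 0, 40, 0, 0, 0, 0, -1, 0, 0, 0, 0, 0, 0]'

```text
t: 11.88
eef_pos: [0.4858, 0.3536, 0.3119]
tool_rot: [-0.0, 0.161, 0.987, 0.0]
contact_force: [0.5, -0.3, 0.0]
gripper_width: -0.002
```

Run:
```python
from h import *
t=cam("top");s=cam("scene")
im=np.zeros((600,800,3),np.uint8);im[:420,:560]=t["pixels"]
im[420:600,:280]=cv2.resize(s["pixels"][130:220,240:380],None,fx=2,fy=2);im[420:600,280:560]=cv2.resize(s["pixels"][200:290,190:330],None,fx=2,fy=2)
cv2.imwrite("pics/e.png",im);o=bot.get_obs();print(o["t"],o["eef_pos"],o["contact_force"])
```

```text
11.975 [0.48631786 0.34994698 0.31200836] [0.67397283 0.45902722 0.40600585]
```

View pics/e.png

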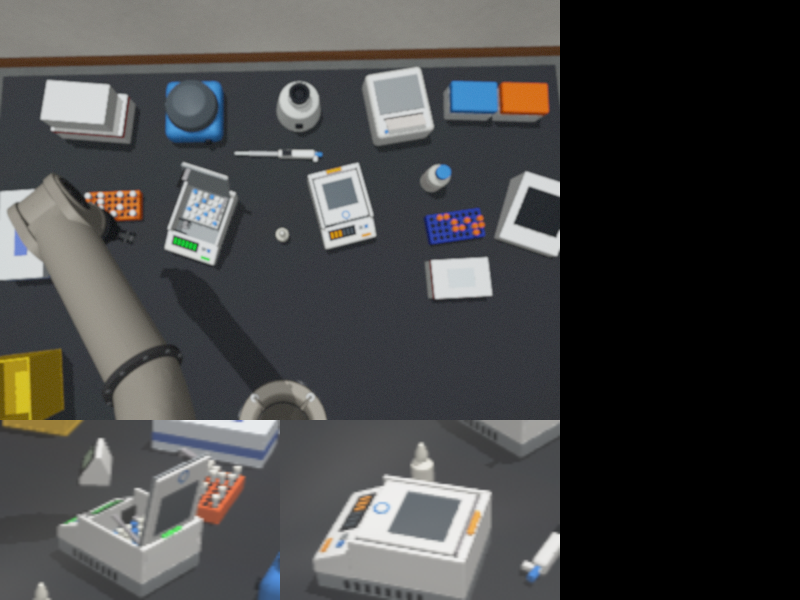

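The lid stands open with its lip at top-view px (185,165)–(228,178). The amber lid is shut and the bystanders look unmoved. I'll check the lip position against the stop, then hand in.

Run:
```python
from h import *
c=cam("top");p=onz(c,206.5,171.5,.219)
e=np.array([np.cos(.325),-np.sin(.325)]);x=e@(p[:2]-[.519,.2235])-.029
print("lip x mm",x*1000,"angle",np.pi/2+np.arcsin((x-.085)/.130))
bot.hand_in()
```

```text
lip x mm 106.95004670761868 angle 1.74045558886143
the job is handed in; nothing more can be done
```

I opened the green-lamp incubator and handed the job in at about 12 s, well inside the 48 s limit.

- **Press:** I pressed the ring with the shut fingertips, about 5 mm deep. Readings rose to 4.4 N, and the last one, as the lid met its stop, was 7.0 N. That is above the 4–6 N you gave, and readings wander by about 1 N. When I lifted the finger away, the lid sprang ajar.
- **Opening:** I pushed the lid up and back from under the lip at mid-width, with the fingers kept shut. The highest force I saw along the way was about 4.5 N.
- **Last checks:** The top view puts the lip 107 mm behind the incubator's centre. That is a lid angle of about 1.74 rad, against 1.75 at the open stop. The final images show the amber incubator still shut and the visible bystanders apparently unmoved. In the top view the arm hides where the bench timer stands, but it appears upright in the scene view. The arm ended clear of everything.

No check failed, and the press reading above 6 N is the only figure that disagreed with the description.

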